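# Open the specimen case's combination padlock and hold it up

## Robot

A 6-joint arm with a two-finger parallel gripper is mounted at the origin on the work surface. World frame = base frame: x ahead of the robot, y to its left, z up, the work surface at z = 0. Lengths are in m, angles in rad, forces in N, time in s.
With the tool pointing down it reaches from about 0.225 to 0.875 m from the base axis. Payload 3.4 kg.
Tool frame: the origin (TCP) lies on the mounting face of the last link; the fingertips stand 173 mm ahead of it and the grasp point (between the pads) lies 155 mm ahead of it; x points along the fingers, y is the direction in which the jaws open and shut, and the axes are right-handed (so a half turn about x gives the same grasp; the last joint's range is limited). The gripper opens to 85 mm and grips with 20 to 120 N. Pads are 22 mm wide; open, the fingers measure 114 mm over their backs; the gripper's body (76 mm by 85 mm) begins 54 mm behind the grasp point. The pads swing forward as they close: fully open they stand 13 mm farther back than shut.
Start: joints at [-1.291, 0.276, 1.505, -0, 1.361, -0.121], TCP at [0.224, -0.529, 0.405] pointing down, gripper open.
Joint ranges: [-2.89, 2.89], [-0.75, 2.08], [0.22, 2.7], [-1.18, 4.32], [0.11, 2.71], [-2.7, 2.7]. Speed limits (rad/s): [2.57, 2.57, 3.14, 3.14, 3.14, 3.14].

## Interface

Orientations are given as a unit quaternion [w, x, y, z].
In Python, from rig import manip gives the robot as it stands.
- The arm moves only by the tool arm_command, never from a script. Its argument "targets" is a list of rows, each an object with "dp": the shift along the tool's x, y, z in m, a list of three; "turn": the turn, a rotation vector about the tool's x, y, z in degrees, a list of three; "grip": the opening, from -1 (shut) to 1 (fully open). In form: [{"dp": [tx, ty, tz], "turn": [wx, wy, wz], "grip": grip}, ...]. A call has 1 to 8 rows; each row shifts and turns the commanded pose from where the row before left it, along the tool's axes as they then stand; what a row does not reach is not made up. A row lasts 1/10 s, in which the tool goes at most 50 mm and 8.59 degrees, less where a joint would pass 70% of its speed; a pose out of reach is approached as far as the arm can. A call with a gripper value outside its range is refused whole. The fingers move at their own pace and stop on an object; "grip_force" is the grip in N (left out, the last holds). Time passes only in rows, so rows that do not move let the fingers close. It gives the time, the measured TCP pose, the force and the opening at its end, in the units of the state.
- manip.get_state(): the state, without advancing time (a new reading comes with each control period).
- manip.get_image(name): name is "scene" or "top" or "wrist"; returns the picture (384x512x3 uint8, red, green, blue); there is no depth.
- manip.calibration(name): a dict with "fx", "fy", "cx", "cy" (pixels), "k1" (the pictures are not rectified: a ray, as slopes to the right and down, at radius r is drawn at 1 + k1 r^2 times it, then the intrinsics apply), "R" (3x3) and "t" (3): a world point X has camera coordinates R X + t. Camera axes: x right, y down, z forward; pixel columns grow to the right and rows downward; lengths in m; the calibration is good to about 2 mm. A picture is of the moment at which its call begins: read the wrist's pose just before it. calibration takes no time and is no camera call; for the wrist camera it gives the pose at the moment of the call.
- manip.sign_off(): hands the job in, once; it reports no verdict.
The state is a dict: "clock": time; "qpos": joint angles; "qd": joint speeds; "effort": joint torques, N m; "position": TCP position; "ee_rot": TCP orientation; "contact_force": force on the tool from outside, world axes, zero at the start; "moment": the same for the moment, N m; "width": finger opening in m.
Only numpy, scipy, OpenCV 4.12 (cv2) and the standard library are available. Lean on these libraries where they do the work, as an engineer would, in place of code of your own. Each camera call takes 0.05 s, during which the arm holds its last target.

## Task

Slide the padlock lying on the bench square and flush into the corner of the low aluminium fence, turn its dial click by click until the white pointer lines up with the index mark beside the shackle, and pull the shackle fully open. Then lift the open lock, level with the dial still facing up, well clear of the bench (about 15 cm) and finish while holding it there, leaving the oil bottle, slide box and glass jar alone.

Things in the scene. Friction and masses are not known exactly. Their poses are not given: they have to be found in the camera images.
- stop: Fixed aluminium fence corner: two strips 12 mm wide, 9 mm high, in an L. Origin (on the bench) and axes are those of the lock when fully home: one strip's inner face at x = +32 mm (runs y -115 to +47), the other's at y = +35 mm (runs x -100 to +32). Smooth (friction 0.2). Pushing the lock in the fence's +x and +y takes it home.
- lock: Loose steel padlock, about 0.4 to 0.65 kg in all, on its back: block 64 (x) by 70 (y) by 32 mm high, origin at the centre of its underside, z up. Dial on top; shackle out of the +x face. A small black index tick on top at the +x edge marks the opening position. Starts 25 to 65 mm out of the corner in x and y, up to 0.3 rad askew.
- dial (a joint): Dial angle on the lock, rad, anticlockwise from above positive. 0: white pointer at the index tick (along the lock's +x), the only place where the shackle comes free (within about 0.13). A sprung detent clicks every 30 degrees (0 is a click) and snaps a released dial to the nearest; turning takes up to 0.1 N m. Starts 2 to 4 clicks anticlockwise of the tick: turn clockwise. Stops at -2.9, 2.9.
- dial_grip (a point): On the dial's axis at grip height, 57 mm above the lock's underside. Black disc 48 mm across, top at 38.5 mm, with an upright grip bar 42 mm long, 14 thick, 28 tall (top at 66.5 mm). The bar is long along the pointer, this point's own x axis; a white line on its top runs from the centre to the pointing end. The bar is within 6 mm of the centre of mass and can lift the lock.
- shackle (a joint): How far the shackle has been drawn out along the lock's +x, m: 0 shut, 0.016 fully open (end stop). Blocked after about 1 mm unless the dial is at 0; when free it takes about 3 N and stays where it is left.
- shackle_bow (a point): Outermost point of the steel shackle's bow: 84 mm along x from the lock's origin when shut, 17 mm above its underside. A flat-lying U of 9 mm round bar, legs 46 mm over the outside, 28 mm apart inside, 52 mm out of the lock when shut, 3.5 mm above the fence strip. Legs are straight to 14 mm short of this point. Pinch it across both legs or over the bow.
- oil: Bystander: small amber bottle, 32 mm across, 62 mm tall, origin at the centre of its foot. Leave alone.
- slidebox: Bystander: white plastic slide box 85 by 40 by 34 mm, origin at the centre of its underside. Leave alone.
- jar: Bystander: open glass jar 48 mm across, 50 mm tall, origin at the centre of its foot. Leave alone.
There are look-alikes about, which are no part of the job. Several things have the shape of the stop; the one meant has the colours described above. Of the things shaped like the lock, the steel one is meant.

How it is judged:
By the outcome, as a careful person would: the job done as asked, in the order asked, and still so for the second after the job is handed in, while the arm keeps its last pose, push and grip.
It also fails if it takes over 67 s, if anything falls off the work surface, if the arm or the gripper's body presses on something with over 40 N, if the wrist force passes 120 N, or if a joint passes its speed limit or range.

## Working session

There is one attempt and no reset: what is moved stays moved. The work goes in short steps, Python scripts to look and compute and a tool call to move; the robot and the scene stay as the last step left them, time stands still between calls to the robot, and variables do not carry over. Pictures are saved under pics/ and viewed, and the job is handed in when it is done.

Besides the shell and the picture viewer there is one more tool, called in YAML: its name, and indented under it one key for each argument. arm_command: Moves the arm, as the interface text tells. Its arguments: {"type":"object","properties":{"targets":{"type":"array"},"grip_force":{"type":"number"}},"required":["targets"]}

```bash
ls; mkdir -p pics
python3 - <<'E'
from rig import manip
import cv2
s=manip.get_state();print(s)
for n in("scene","top","wrist"):
    c=manip.calibration(n);print(n,c)
    im=manip.get_image(n);cv2.imwrite(f"pics/{n}0.png",im[:,:,::-1])
E
```

```text
pics
{'clock': 0.0, 'qpos': array([-1.29095618e+00,  2.76621001e-01,  1.50614315e+00, -1.43661942e-05,
        1.36068930e+00, -1.20988038e-01]), 'qd': array([-0.001216  , -0.00010733,  0.00011803, -0.00024594,  0.00161487,
       -0.00239459]), 'effort': array([-5.09423699e-04, -4.16778195e+01, -2.45803320e+01, -2.04622502e-04,
        1.11631025e-02, -1.53595374e-05]), 'position': array([ 0.22429522, -0.52922399,  0.40382058]), 'ee_rot': array([-0.14011295, -0.69289583, -0.14142379,  0.69301013]), 'contact_force': array([0.42759373, 0.27311095, 0.38352758]), 'moment': array([0.02252842, 0.01532125, 0.01011993]), 'width': 0.08558171161976534}
scene {'fx': 350.03782525263546, 'fy': 350.03782525263546, 'cx': 256.15325700822524, 'cy': 196.95605314968478, 'k1': -0.023944098494036753, 'R': array([[-0.22714137,  0.97368291, -0.01866542],
       [ 0.63603853,  0.13380696, -0.75996756],
       [-0.73746985, -0.184492  , -0.64969294]]), 't': array([ 0.11664517, -0.31013495,  1.42396092])}
top {'fx': 435.8897211418386, 'fy': 435.8897211418386, 'cx': 256.18619051170066, 'cy': 189.95973679751052, 'k1': 0.010163060799074818, 'R': array([[ 0.00845669, -0.99994407,  0.00635217],
       [-0.9944023 , -0.00907855, -0.10526936],
       [ 0.10532114, -0.00542638, -0.99442346]]), 't': array([-0.00386945,  0.5721211 ,  1.09285954])}
wrist {'fx': 285.7611639497768, 'fy': 285.7611639497768, 'cx': 256.34793626488766, 'cy': 189.87104066415978, 'k1': -0.041990967299432025, 'R': array([[ 0.39015742, -0.92074595, -0.00201924],
       [-0.87023621, -0.36946901,  0.32585517],
       [-0.30077588, -0.12537759, -0.94541754]]), 't': array([-0.5736158 , -0.04139306,  0.37999501])}
```

View pics/top0.png

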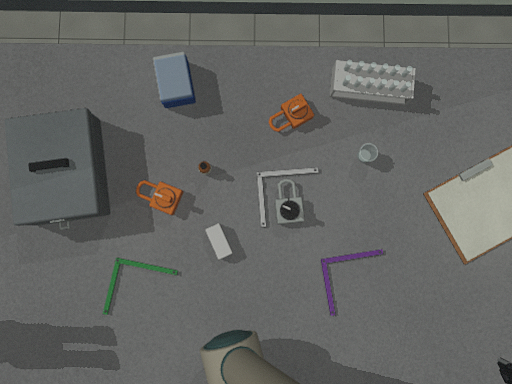

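View pics/scene0.png

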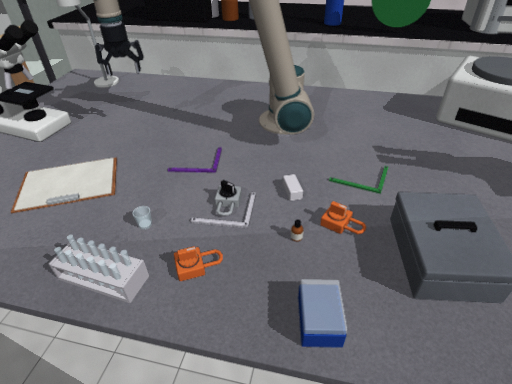

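View pics/wrist0.png

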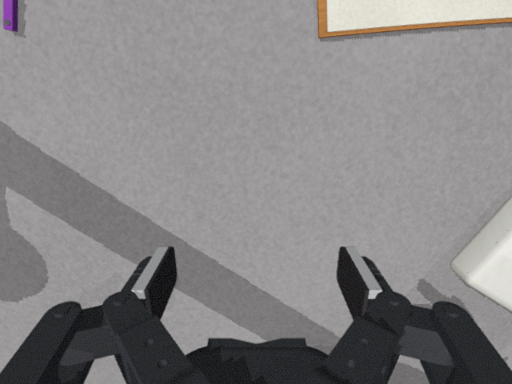

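```bash
cat > h.py <<'E'
import numpy as np, cv2
from rig import manip
from scipy.spatial.transform import Rotation as Ro
def ray(c,u,v):
    d=np.array([(u-c['cx'])/c['fx'],(v-c['cy'])/c['fy']]);s=d.copy()
    for _ in range(20): s=d/(1+c['k1']*(s@s))
    r=np.array(c['R']).T@np.array([s[0],s[1],1.]);o=-np.array(c['R']).T@np.array(c['t']);return o,r
def px2w(c,u,v,z):
    o,r=ray(c,u,v);return o+r*(z-o[2])/r[2]
def w2px(c,X):
    p=np.array(c['R'])@np.array(X,float)+np.array(c['t']);s=p[:2]/p[2];s=s*(1+c['k1']*(s@s))
    return np.array([c['fx']*s[0]+c['cx'],c['fy']*s[1]+c['cy']])
def rot():
    q=manip.get_state()['ee_rot'];return Ro.from_quat([q[1],q[2],q[3],q[0]])
def crop(im,u0,v0,u1,v1,k,name):
    cv2.imwrite(name,cv2.resize(im[v0:v1,u0:u1,::-1],None,fx=k,fy=k,interpolation=cv2.INTER_CUBIC))
E
python3 - <<'E'
import cv2
im=cv2.imread("pics/top0.png")
cv2.imwrite("pics/t1.png",cv2.resize(im[160:240,240:330],None,fx=7,fy=7,interpolation=cv2.INTER_CUBIC))
E
```

```text
(no output)
```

View pics/t1.png

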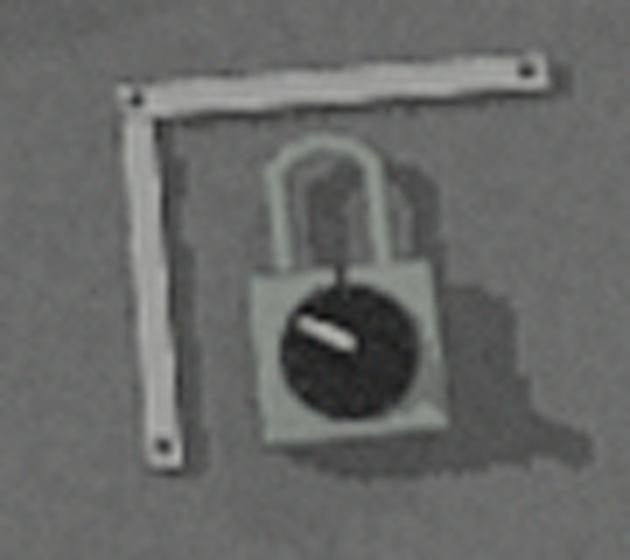

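Run:
```python
from h import *
c=manip.calibration("top")
P=lambda x,y,z:px2w(c,240+(x+.5)/7-.5,160+(y+.5)/7-.5,z)
for n,x,y,z in [("holeC",135,98,.009),("holeR",527,70,.009),("holeB",163,445,.009),("ptr0",350,346,.0665),("ptr1",303,322,.0665),("disc",350,352,.0385),
 ("FL",250,278,.032),("FR",435,262,.032),("BL",265,442,.032),("BR",447,425,.032),("bow",325,137,.017),("tick",340,270,.032)]:
    print(n,P(x,y,z).round(4))
s=manip.get_state(); print(rot().as_matrix().round(3))
```

```text
holeC [ 0.6179 -0.0056  0.009 ]
holeR [ 0.6299 -0.1534  0.009 ]
holeB [ 0.4876 -0.0171  0.009 ]
ptr0 [ 0.5215 -0.0819  0.0665]
ptr1 [ 0.5299 -0.0652  0.0665]
disc [ 0.5211 -0.0842  0.0385]
FL [ 0.5483 -0.0481  0.032 ]
FR [ 0.5548 -0.116   0.032 ]
BL [ 0.4884 -0.0538  0.032 ]
BR [ 0.4951 -0.1202  0.032 ]
bow [ 0.6027 -0.0766  0.017 ]
tick [ 0.5516 -0.0811  0.032 ]
[[-0.     0.39  -0.921]
 [ 0.001 -0.921 -0.39 ]
 [-1.    -0.001 -0.   ]]
```

arm_command:
  targets:
    - {"dp": [0, -0.025, -0.037], "turn": [0, 0, 0], "grip": 1}
    - {"dp": [0, -0.025, -0.037], "turn": [0, 0, 0], "grip": 1}
    - {"dp": [0, -0.025, -0.037], "turn": [0, 0, 0], "grip": 1}
    - {"dp": [0, -0.025, -0.037], "turn": [0, 0, 0], "grip": 1}
    - {"dp": [0, -0.025, -0.037], "turn": [0, 0, 0], "grip": 1}
    - {"dp": [0, -0.025, -0.037], "turn": [0, 0, 0], "grip": 1}
    - {"dp": [0, -0.025, -0.037], "turn": [0, 0, 0], "grip": 1}
    - {"dp": [0, -0.025, -0.037], "turn": [0, 0, 0], "grip": 1}

```text
clock: 0.95
position: [0.4194, -0.2281, 0.4046]
ee_rot: [0.141, 0.693, 0.141, -0.693]
contact_force: [1.2, -0.8, 0.5]
width: 0.0853
```

arm_command:
  targets:
    - {"dp": [0, -0.024, -0.037], "turn": [0, 0, 0], "grip": 1}
    - {"dp": [0, -0.024, -0.037], "turn": [0, 0, 0], "grip": 1}
    - {"dp": [0, -0.024, -0.037], "turn": [0, 0, 0], "grip": 1}
    - {"dp": [0, -0.023, -0.036], "turn": [0, 0, 0], "grip": 1}
    - {"dp": [0, 0, 0], "turn": [-8, 0, 0], "grip": 1}
    - {"dp": [0, 0, 0], "turn": [-8, 0, 0], "grip": 1}
    - {"dp": [0, 0, 0], "turn": [-8, 0, 0], "grip": 1}
    - {"dp": [0, 0, 0], "turn": [-8, 0, 0], "grip": 1}

```text
clock: 1.75
position: [0.5171, -0.0847, 0.4043]
ee_rot: [-0.328, -0.626, -0.328, 0.627]
contact_force: [0.8, -0.7, -0.4]
width: 0.0851
```

arm_command:
  targets:
    - {"dp": [0, 0, 0], "turn": [-8, 0, 0], "grip": 1}
    - {"dp": [0, 0, 0], "turn": [0, 0, 0], "grip": 1}
    - {"dp": [0, 0, 0], "turn": [0, 0, 0], "grip": 1}

```text
clock: 2.05
position: [0.5171, -0.085, 0.4045]
ee_rot: [-0.368, -0.603, -0.368, 0.604]
contact_force: [0.3, -0.2, 0.5]
width: 0.0853
```

Run:
```python
from h import *
s=manip.get_state(); print(s['clock'],s['position'],s['qpos'],s['contact_force']);print(rot().as_matrix().round(3))
c=manip.calibration("wrist");im=manip.get_image("wrist");print(c)
cv2.imwrite("pics/w1.png",im[:,:,::-1])
for p in [(.5215,-.083,.06),(.5835,-.0496,0),(.5215,-.083,0)]: print(w2px(c,p))
```

```text
2.05 [ 0.51706163 -0.0849646   0.40448922] [-2.95672558e-01  1.99280627e-01  1.61071306e+00 -7.84341090e-05
  1.33200110e+00  1.79078374e-01] [ 0.34836654 -0.19218808  0.52514793]
[[-0.     0.889 -0.457]
 [ 0.    -0.457 -0.889]
 [-1.    -0.     0.   ]]
{'fx': 285.7611639497768, 'fy': 285.7611639497768, 'cx': 256.34793626488766, 'cy': 189.87104066415978, 'k1': -0.041990967299432025, 'R': array([[ 8.89409821e-01, -4.57110516e-01, -3.83304657e-04],
       [-4.32017842e-01, -8.40859876e-01,  3.26060198e-01],
       [-1.49367851e-01, -2.89835548e-01, -9.45348930e-01]]), 't': array([-0.49853556,  0.11078203,  0.43204879])}
[259.19942675 167.51270571]
[290.50435614 110.95797281]
[258.78835165 156.09927728]
```

View pics/w1.png

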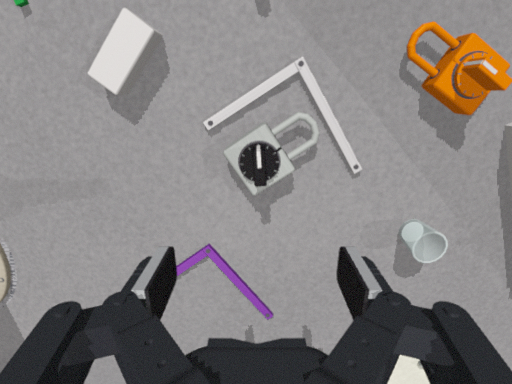

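Run:
```python
import cv2
im=cv2.imread("pics/w1.png")
cv2.imwrite("pics/w1c.png",cv2.resize(im[45:205,195:370],None,fx=4.5,fy=3.7*4.5/3.7*0.82,interpolation=cv2.INTER_CUBIC) if 0 else cv2.resize(im[50:200,195:370],None,fx=4,fy=4,interpolation=cv2.INTER_CUBIC))
```

```text
(no output)
```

View pics/w1c.png

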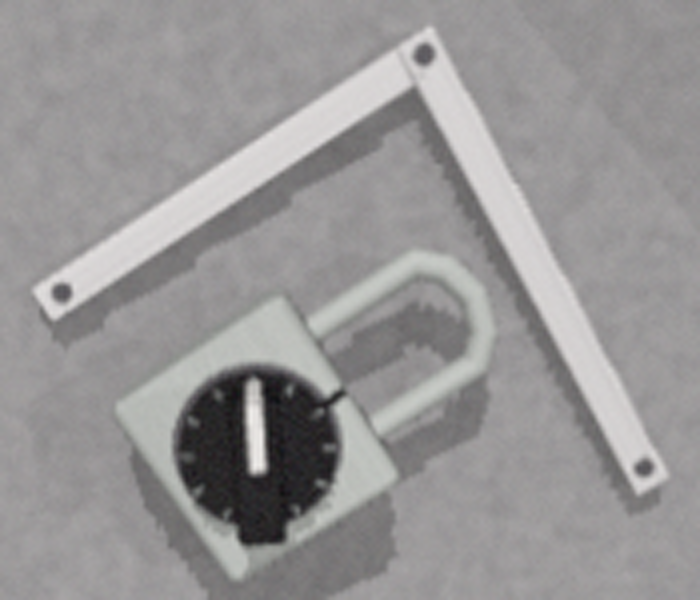

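Run:
```python
from h import *
c=manip.calibration("wrist")
P=lambda x,y,z:px2w(c,195+(x+.5)/4-.5,50+(y+.5)/4-.5,z)
d={}
for n,x,y,z in [("holeC",424,54,.009),("holeR",643,467,.009),("holeB",62,292,.009),("ptrC",258,473,.0665),("ptr1",253,382,.0665),("disc",257,449,.0385),
 ("FL",282,297,.032),("FR",397,475,.032),("BL",117,407,.032),("BR",240,578,.032),("bow",490,300,.017),("tick",343,395,.032),("innerC",412,88,.009)]:
    d[n]=P(x,y,z);print(n,P(x,y,z).round(4))
a=lambda p,q:np.arctan2(*(d[q]-d[p])[[1,0]])
print("fence yaw",a("holeB","holeC"),a("holeR","holeC")-np.pi/2)
print("lock",a("BL","FL"),a("BR","FR"),a("FR","FL")-np.pi/2,a("BR","BL")-np.pi/2,"ptr",a("ptrC","ptr1"), "ctr",sum(d[k] for k in("FL","FR","BL","BR"))/4)
y=(a("holeB","holeC")+a("holeR","holeC")-np.pi/2)/2
R=np.array([[np.cos(y),-np.sin(y)],[np.sin(y),np.cos(y)]])
print("origin",d["holeC"][:2]-R@[.038,.041], d["holeB"][:2]-R@[-.094,.041],d["holeR"][:2]-R@[.038,-.109])
```

```text
holeC [ 0.6168 -0.0045  0.009 ]
holeR [ 0.6292 -0.1513  0.009 ]
holeB [ 0.4877 -0.0156  0.009 ]
ptrC [ 0.522  -0.0818  0.0665]
ptr1 [ 0.5322 -0.0588  0.0665]
disc [ 0.522  -0.0817  0.0385]
FL [ 0.5485 -0.0459  0.032 ]
FR [ 0.5559 -0.11    0.032 ]
BL [ 0.4897 -0.0523  0.032 ]
BR [ 0.4976 -0.1179  0.032 ]
bow [ 0.6045 -0.0773  0.017 ]
tick [ 0.5518 -0.0801  0.032 ]
innerC [ 0.6097 -0.0114  0.009 ]
fence yaw 0.08634445759232662 0.08417725639460372
lock 0.1082356669409576 0.1341263938414844 0.11460394923960204 0.11923245648841552 ptr 1.1527723225598532 ctr [ 0.52292237 -0.08155867  0.032     ]
origin [ 0.58241271 -0.0485408 ] [ 0.58486781 -0.04847185] [ 0.58202669 -0.04589913]
```

arm_command:
  targets:
    - {"dp": [0.04, 0.003, -0.005], "turn": [0, 0, 0], "grip": 1}
    - {"dp": [0.04, 0, 0], "turn": [-3.5, 0, 0], "grip": 1}
    - {"dp": [0.04, 0, 0], "turn": [0, 0, 0], "grip": 0.6}
    - {"dp": [0.03, 0, 0], "turn": [0, 0, 0], "grip": 0.4}
    - {"dp": [0.02, 0, 0], "turn": [0, 0, 0], "grip": 0.2}
    - {"dp": [0, 0, 0], "turn": [0, 0, 0], "grip": 0}
    - {"dp": [0, 0, 0], "turn": [0, 0, 0], "grip": 0}
  grip_force: 40

```text
clock: 2.8
position: [0.5224, -0.082, 0.2349]
ee_rot: [-0.387, -0.592, -0.387, 0.592]
contact_force: [0.4, 0.6, -0.7]
width: 0.0426
```

Run:
```python
from h import *
s=manip.get_state(); print(s['clock'],s['position'],s['contact_force'],s['width'])
c=manip.calibration("wrist");im=manip.get_image("wrist")
cv2.imwrite("pics/w2.png",im[:,:,::-1])
```

```text
2.8 [ 0.52238089 -0.08203089  0.2349183 ] [ 0.39834611  0.61664669 -0.72583648] 0.042636440203104586
```

View pics/w2.png

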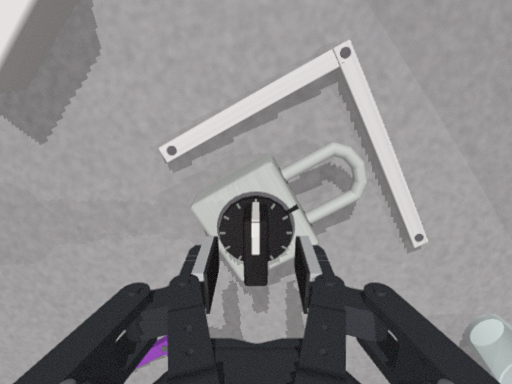

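arm_command:
  targets:
    - {"dp": [0.011, 0, 0], "turn": [0, 0, 0], "grip": 0}
    - {"dp": [0.011, 0, 0], "turn": [0, 0, 0], "grip": 0}
    - {"dp": [0, 0, 0], "turn": [0, 0, 0], "grip": -0.4}
    - {"dp": [0, 0, 0], "turn": [0, 0, 0], "grip": -1}
    - {"dp": [0, 0, 0], "turn": [0, 0, 0], "grip": -1}
    - {"dp": [0, 0, 0], "turn": [0, 0, 0], "grip": -1}
  grip_force: 40

```text
clock: 3.45
position: [0.5219, -0.0819, 0.2127]
ee_rot: [-0.387, -0.591, -0.388, 0.592]
contact_force: [0.3, -1.0, -1.9]
width: 0.0134
```

Run:
```python
from h import *
s=manip.get_state(); print(s['clock'],s['position'],s['contact_force'],s['width'],s['moment'])
print(rot().as_matrix().round(3))
c=manip.calibration("wrist");im=manip.get_image("wrist")
cv2.imwrite("pics/w3.png",im[:,:,::-1])
```

```text
3.45 [ 0.521942   -0.08188375  0.21266746] [ 0.34605236 -0.9717754  -1.90975615] 0.013400939517274361 [-0.04297915 -0.04457562 -0.03754413]
[[-0.     0.917 -0.399]
 [ 0.    -0.399 -0.917]
 [-1.    -0.     0.   ]]
```

View pics/w3.png

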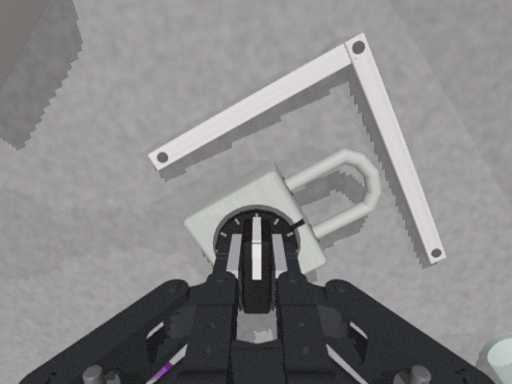

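arm_command:
  targets:
    - {"dp": [0, 0.004, -0.005], "turn": [0, 0, 0], "grip": -1}
    - {"dp": [0, 0.006, -0.008], "turn": [0, 0, 0], "grip": -1}
    - {"dp": [0, 0.006, -0.008], "turn": [0, 0, 0], "grip": -1}
    - {"dp": [0, 0.006, -0.008], "turn": [0, 0, 0], "grip": -1}
    - {"dp": [0, 0.006, -0.008], "turn": [0, 0, 0], "grip": -1}
    - {"dp": [0, 0.006, -0.007], "turn": [0, 0, 0], "grip": -1}
    - {"dp": [0, 0.005, -0.006], "turn": [1.5, 0, 0], "grip": -1}
    - {"dp": [0, 0, 0], "turn": [0, 0, 0], "grip": -1}

```text
clock: 4.3
position: [0.5796, -0.0508, 0.2127]
ee_rot: [0.38, 0.598, 0.379, -0.595]
contact_force: [0.8, 1.9, -2.1]
width: 0.0134
```

Run:
```python
from h import *
s=manip.get_state(); print(s['clock'],s['position'],s['contact_force'],s['width'],s['moment'])
print(rot().as_matrix().round(3))
c=manip.calibration("wrist");im=manip.get_image("wrist")
cv2.imwrite("pics/w4.png",im[:,:,::-1])
c=manip.calibration("top");im=manip.get_image("top")
crop(im,240,150,330,230,7,"pics/t4.png")
```

```text
4.3 [ 0.57961672 -0.0508482   0.21266608] [ 0.84335424  1.87754544 -2.0532277 ] 0.013355912667617504 [ 0.1634015  -0.1894319   0.00711985]
[[ 0.003  0.906 -0.423]
 [ 0.001 -0.423 -0.906]
 [-1.     0.003 -0.002]]
```

View pics/w4.png

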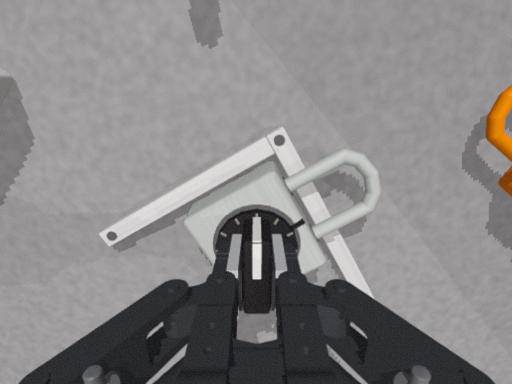

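arm_command:
  targets:
    - {"dp": [0, 0.0009, -0.0005], "turn": [0, 0, 0], "grip": -1}
    - {"dp": [0, 0.0009, -0.0005], "turn": [0, 0, 0], "grip": -1}
    - {"dp": [0, 0, 0], "turn": [0, 0, 0], "grip": -1}

```text
clock: 4.7
position: [0.5794, -0.0514, 0.2127]
ee_rot: [-0.379, -0.596, -0.38, 0.597]
contact_force: [-2.1, 2.1, 0.5]
width: 0.0132
```

arm_command:
  targets:
    - {"dp": [0, -0.0005, -0.0009], "turn": [0, 0, 0], "grip": -1}
    - {"dp": [0, -0.0005, -0.0009], "turn": [0, 0, 0], "grip": -1}
    - {"dp": [0, 0, 0], "turn": [0, 0, 0], "grip": -1}

```text
clock: 5.0
position: [0.5797, -0.0497, 0.2127]
ee_rot: [-0.38, -0.596, -0.38, 0.597]
contact_force: [-0.8, -1.9, -2.2]
width: 0.0131
```

Run:
```python
from h import *
s=manip.get_state(); print(s['clock'],s['position'],s['contact_force'],s['width'],s['moment'])
im=manip.get_image("wrist")
crop(im,90,110,390,310,2.6,"pics/w5.png")
```

```text
5.0 [ 0.57970105 -0.04970748  0.2126585 ] [-0.81532786 -1.90848119 -2.24531102] 0.01306861416405369 [-0.24770759  0.12308526 -0.01599793]
```

View pics/w5.png

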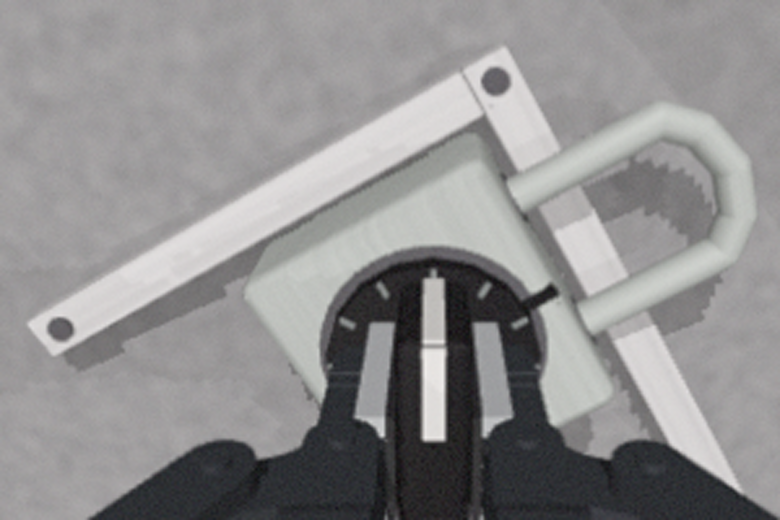

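```bash
cat >> h.py <<'E'
def T(x,y,yaw,pts):
    R=Ro.from_euler('z',yaw).as_matrix();return np.array(pts)@R.T+[x,y,0]
FE=[(.032,-.115,.009),(.032,.035,.009),(-.1,.035,.009),(-.1,.047,.009),(.044,.047,.009),(.044,-.115,.009),(.032,-.115,.009)]
BT=[(-.032,-.035,.032),(.032,-.035,.032),(.032,.035,.032),(-.032,.035,.032),(-.032,-.035,.032)]
BB=[(a,b,0) for a,b,_ in BT]
SH=[(.032,-.023,.017),(.070,-.023,.017),(.084,0,.017),(.07,.023,.017),(.032,.023,.017)]
def overlay(im,c,lock,fence,box,k,name):
    u0,v0,u1,v1=box
    o=cv2.resize(im[v0:v1,u0:u1,::-1],None,fx=k,fy=k,interpolation=cv2.INTER_CUBIC)
    for pts,pose,col in[(FE,fence,(0,0,255)),(BT,lock,(0,255,0)),(BB,lock,(255,0,0)),(SH,lock,(0,255,255))]:
        q=np.array([w2px(c,p) for p in T(*pose,pts)])
        q=((q+.5-[u0,v0])*k-.5).round().astype(np.int32)
        cv2.polylines(o,[q],False,col,1,cv2.LINE_AA)
    cv2.imwrite(name,o)
E
python3 - <<'E'
from h import *
c=manip.calibration("wrist");im=manip.get_image("wrist")
overlay(im,c,(.5797,-.0497,.09),(.583,-.048,.0855),(90,110,390,310),2.6,"pics/w6.png")
E
```

```text
(no output)
```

View pics/w6.png

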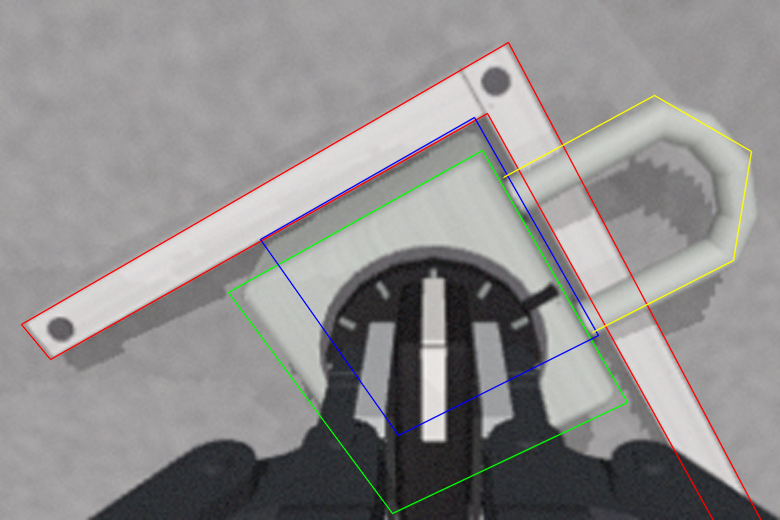

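arm_command:
  targets:
    - {"dp": [0, 0.0009, -0.0005], "turn": [0, 0, 0], "grip": -1}
    - {"dp": [0, 0.0009, -0.0005], "turn": [0, 0, 0], "grip": -1}
    - {"dp": [0, 0.0009, -0.0005], "turn": [0, 0, 0], "grip": -1}
    - {"dp": [0, 0, 0], "turn": [0, 0, 0], "grip": -1}
    - {"dp": [0, 0, 0], "turn": [0, 0, 0], "grip": -1}

```text
clock: 5.6
position: [0.5828, -0.049, 0.2127]
ee_rot: [0.38, 0.597, 0.38, -0.596]
contact_force: [-1.7, 0.7, -0.9]
width: 0.0133
```

Run:
```python
from h import *
s=manip.get_state(); print(s['clock'],s['position'],s['contact_force'],s['width'],s['moment'])
print(rot().as_matrix().round(3))
c=manip.calibration("wrist");im=manip.get_image("wrist")
p=s['position']
overlay(im,c,(p[0],p[1],.09),(.583,-.048,.0855),(90,110,390,310),2.6,"pics/w7.png")
```

```text
5.6 [ 0.58279966 -0.04904095  0.21265816] [-1.70906257  0.73089731 -0.88820558] 0.01332810844417368 [-0.01751103  0.34216659 -0.09130511]
[[-0.     0.906 -0.423]
 [ 0.    -0.423 -0.906]
 [-1.    -0.    -0.   ]]
```

View pics/w7.png

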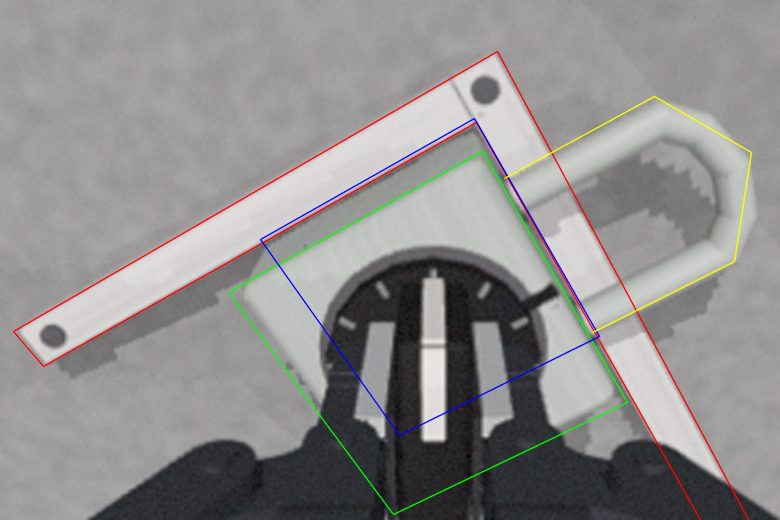

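arm_command:
  targets:
    - {"dp": [0, 0.0009, -0.0005], "turn": [0, 0, 0], "grip": -1}
    - {"dp": [0, -0.0005, -0.0009], "turn": [0, 0, 0], "grip": -1}
    - {"dp": [0, 0.0009, -0.0005], "turn": [0, 0, 0], "grip": -1}
    - {"dp": [0, -0.0005, -0.0009], "turn": [0, 0, 0], "grip": -1}
    - {"dp": [0, -0.0005, -0.0009], "turn": [0, 0, 0], "grip": -1}
    - {"dp": [0, 0, 0], "turn": [0, 0, 0], "grip": -1}
    - {"dp": [0, 0, 0], "turn": [0, 0, 0], "grip": -1}

```text
clock: 6.35
position: [0.5838, -0.0475, 0.2129]
ee_rot: [-0.381, -0.595, -0.38, 0.598]
contact_force: [-6.5, -6.3, 2.6]
width: 0.0136
```

Run:
```python
from h import *
s=manip.get_state(); print(s['clock'],s['position'],s['contact_force'],s['width'],s['moment'])
print(rot().as_matrix().round(3))
c=manip.calibration("wrist");im=manip.get_image("wrist")
p=s['position']
overlay(im,c,(p[0],p[1],.09),(.583,-.048,.0855),(90,110,390,310),2.6,"pics/w8.png")
```

```text
6.35 [ 0.58376711 -0.04753482  0.21286913] [-6.46006472 -6.30905336  2.63906636] 0.013588219749216849 [-1.25009691  1.06526264  0.00767962]
[[-0.003  0.907 -0.422]
 [-0.004 -0.422 -0.907]
 [-1.    -0.001  0.005]]
```

View pics/w8.png

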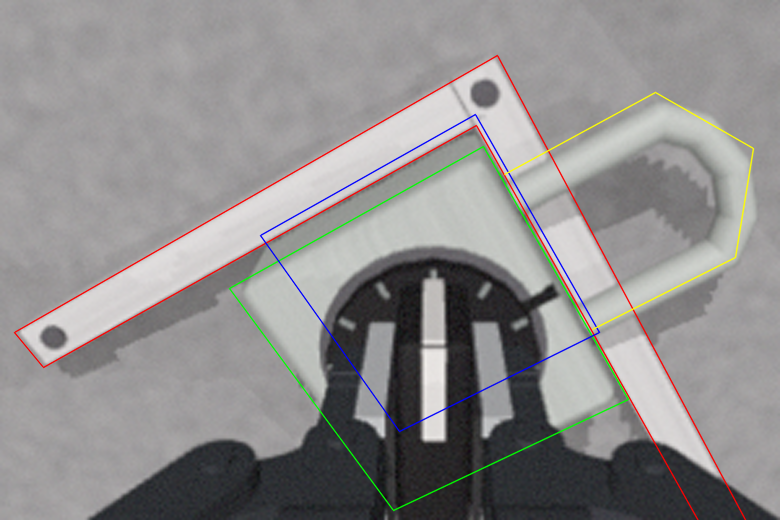

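arm_command:
  targets:
    - {"dp": [0, 0, 0], "turn": [7.5, 0, 0], "grip": -1}
    - {"dp": [0, 0, 0], "turn": [7.5, 0, 0], "grip": -1}
    - {"dp": [0, 0, 0], "turn": [7.5, 0, 0], "grip": -1}
    - {"dp": [0, 0, 0], "turn": [7.5, 0, 0], "grip": -1}
    - {"dp": [0, 0, 0], "turn": [0, 0, 0], "grip": -1}
    - {"dp": [0, 0, 0], "turn": [0, 0, 0], "grip": -1}

```text
clock: 7.0
position: [0.5842, -0.0475, 0.2128]
ee_rot: [-0.214, -0.673, -0.212, 0.675]
contact_force: [-5.3, -6.5, 1.4]
width: 0.0134
```

Run:
```python
from h import *
s=manip.get_state(); print(s['clock'],s['position'],s['contact_force'],s['width'],s['moment'])
print(rot().as_matrix().round(3))
c=manip.calibration("wrist");im=manip.get_image("wrist")
p=s['position']
overlay(im,c,(p[0],p[1],.0855),(.583,-.048,.0855),(90,110,390,310),2.6,"pics/w9.png")
```

```text
7.0 [ 0.58417326 -0.04748818  0.21280745] [-5.33258481 -6.51274762  1.39713415] 0.013417938318458094 [-1.10092073  0.84242783 -0.03716754]
[[-0.001  0.574 -0.819]
 [-0.004 -0.819 -0.574]
 [-1.     0.002  0.003]]
```

View pics/w9.png

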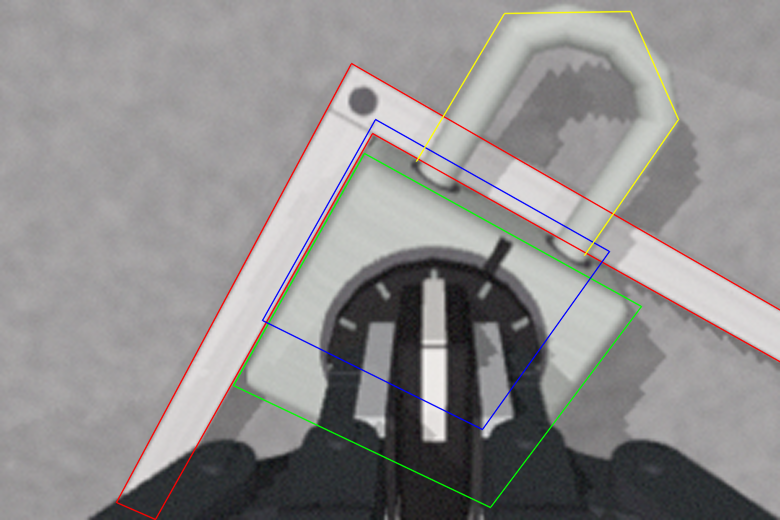

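arm_command:
  targets:
    - {"dp": [0, 0, 0], "turn": [7.5, 0, 0], "grip": -1}
    - {"dp": [0, 0, 0], "turn": [7.5, 0, 0], "grip": -1}
    - {"dp": [0, 0, 0], "turn": [7.5, 0, 0], "grip": -1}
    - {"dp": [0, 0, 0], "turn": [7.5, 0, 0], "grip": -1}
    - {"dp": [0, 0, 0], "turn": [0, 0, 0], "grip": -1}
    - {"dp": [0, 0, 0], "turn": [0, 0, 0], "grip": -1}

```text
clock: 7.65
position: [0.5844, -0.0479, 0.2129]
ee_rot: [-0.033, -0.706, -0.03, 0.707]
contact_force: [-4.3, -7.6, 0.9]
width: 0.0131
```

Run:
```python
from h import *
s=manip.get_state(); print(s['clock'],s['position'],s['contact_force'],s['width'],s['moment'])
print(rot().as_matrix().round(3))
c=manip.calibration("wrist");im=manip.get_image("wrist")
p=s['position']
overlay(im,c,(p[0],p[1],.0855),(.583,-.048,.0855),(90,110,390,310),2.6,"pics/w10.png")
```

```text
7.65 [ 0.58441796 -0.0479239   0.21291993] [-4.34134141 -7.61981834  0.89598612] 0.01307394004450081 [-1.4230323   0.81075171 -0.05532052]
[[-0.001  0.088 -0.996]
 [-0.005 -0.996 -0.088]
 [-1.     0.005  0.001]]
```

View pics/w10.png

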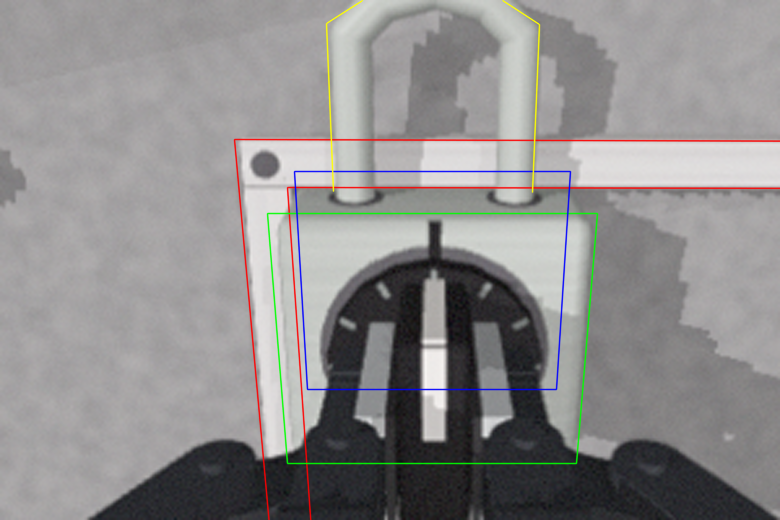

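arm_command:
  targets:
    - {"dp": [0, 0, 0], "turn": [0, 0, 0], "grip": -0.3}
    - {"dp": [0, 0, 0], "turn": [0, 0, 0], "grip": -0.1}
    - {"dp": [0, 0, 0], "turn": [0, 0, 0], "grip": 0}
    - {"dp": [-0.02, 0, 0], "turn": [0, 0, 0], "grip": 0}
    - {"dp": [-0.04, 0, 0], "turn": [0, 0, 0], "grip": 0.6}
    - {"dp": [-0.04, 0, 0], "turn": [0, 0, 0], "grip": 0.6}
    - {"dp": [-0.03, 0, 0.03], "turn": [0, 0, 0], "grip": 0.6}
    - {"dp": [0, 0, 0], "turn": [0, 0, 0], "grip": 0.6}

```text
clock: 8.5
position: [0.5538, -0.0484, 0.3475]
ee_rot: [0.031, 0.709, 0.03, -0.704]
contact_force: [1.3, -0.4, 0.4]
width: 0.0684
```

Run:
```python
from h import *
s=manip.get_state(); print(s['clock'],s['position'],s['contact_force'],s['width'],s['moment'])
print(rot().as_matrix().round(3))
c=manip.calibration("wrist");im=manip.get_image("wrist")
crop(im,100,0,400,220,2.6,"pics/w11.png")
for p in[(.667,-.04,.017)]:print(w2px(c,p))
```

```text
8.5 [ 0.55384704 -0.04835998  0.34745293] [ 1.32311374 -0.43372922  0.40545363] 0.0683981352644796 [ 0.08524095  0.00349016 -0.02405051]
[[ 0.007  0.087 -0.996]
 [-0.001 -0.996 -0.087]
 [-1.     0.002 -0.007]]
[257.86743986  62.95522552]
```

View pics/w11.png

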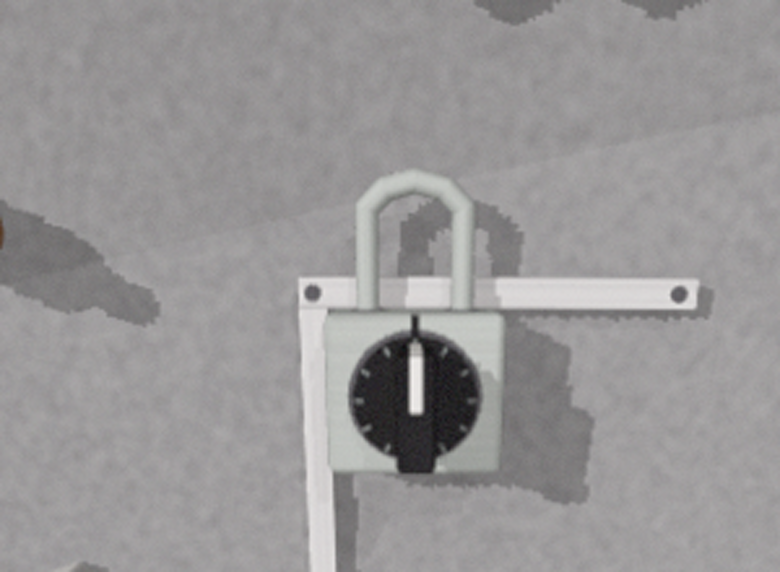

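Run:
```python
from h import *
c=manip.calibration("wrist");im=manip.get_image("wrist")
P=lambda x,y,z:px2w(c,100+(x+.5)/2.6-.5,(y+.5)/2.6-.5,z)
d={}
for n,x,y,z in [("holeC",312,293,.009),("holeR",679,294.5,.009),("bow",414,171,.017),("LL",366,230,.017),("LR",462,230,.017),("ptrC",416,412,.0665),("ptr1",416,345,.0665),("tick0",415,317,.032),("tick1",415,334,.032),
 ("FL",328,314,.032),("FR",502,312,.032),("BL",329,471,.032),("BR",499,470,.032)]:
    d[n]=P(x,y,z);print(n,d[n].round(4))
a=lambda p,q:np.arctan2(*(d[q]-d[p])[[1,0]])
y=a("holeR","holeC")-np.pi/2
R=np.array([[np.cos(y),-np.sin(y)],[np.sin(y),np.cos(y)]])
o=(d["holeC"][:2]-R@[.038,.041]+d["holeR"][:2]-R@[.038,-.109])/2
ctr=sum(d[k] for k in("FL","FR","BL","BR"))/4
print("yaw",y,"o",o,"ptr",a("ptrC","ptr1"),"lock",a("FR","FL")-np.pi/2,a("BR","BL")-np.pi/2,a("BL","FL"),a("BR","FR"),"ctr",ctr, "ctr in fence",R.T@(ctr[:2]-o))
for k in d: print(k,(R.T@(d[k][:2]-o)).round(4))
overlay(im,c,(o[0],o[1],y),(o[0],o[1],y),(180,50,330,210),5,"pics/w12.png")
```

```text
holeC [ 0.6171 -0.0046  0.009 ]
holeR [ 0.6295 -0.1506  0.009 ]
bow [ 0.6648 -0.041   0.017 ]
LL [ 0.6425 -0.0248  0.017 ]
LR [ 0.6456 -0.0609  0.017 ]
ptrC [ 0.5851 -0.0483  0.0665]
ptr1 [ 0.6075 -0.0463  0.0665]
tick0 [ 0.6133 -0.0458  0.032 ]
tick1 [ 0.6071 -0.0464  0.032 ]
FL [ 0.6116 -0.0136  0.032 ]
FR [ 0.6179 -0.0777  0.032 ]
BL [ 0.5509 -0.0173  0.032 ]
BR [ 0.5572 -0.0843  0.032 ]
yaw 0.08526957090445797 o [ 0.5825297 -0.0469612] ptr 0.09021155194898332 lock 0.09801021221399875 0.09254034477490158 0.06003336759048598 0.10665564037711212 ctr [ 0.58442143 -0.04822391  0.032     ] ctr in fence [ 0.00177732 -0.00141924]
holeC [0.038  0.0392]
holeR [ 0.038  -0.1072]
bow [ 0.0824 -0.0011]
LL [0.0616 0.017 ]
LR [ 0.0617 -0.0193]
ptrC [ 0.0024 -0.0016]
ptr1 [ 0.0249 -0.0015]
tick0 [ 0.0308 -0.0015]
tick1 [ 0.0245 -0.0015]
FL [0.0318 0.0307]
FR [ 0.0327 -0.0337]
BL [-0.0289  0.0323]
BR [-0.0284 -0.035 ]
```

View pics/w12.png

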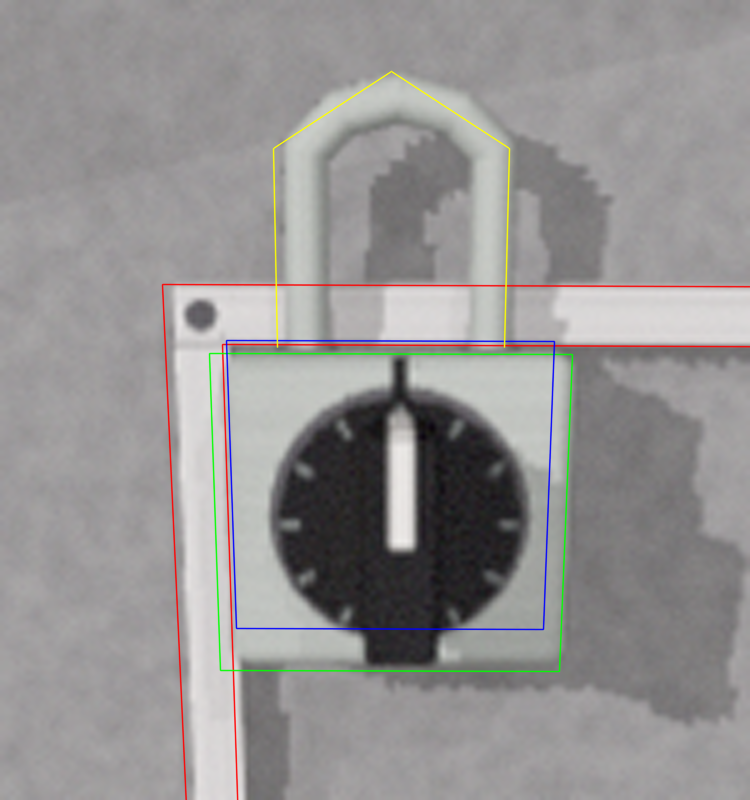

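arm_command:
  targets:
    - {"dp": [0, 0.001, -0.04], "turn": [0, 0, 0], "grip": 0.6}
    - {"dp": [0, 0.001, -0.04], "turn": [0, 0, 0], "grip": 0.6}
    - {"dp": [0.02, 0, -0.011], "turn": [0, 0, 0], "grip": 0.6}
    - {"dp": [0.04, 0, 0], "turn": [0, 0, 0], "grip": 0.6}
    - {"dp": [0.04, 0, 0], "turn": [0, 0, 0], "grip": 0.6}
    - {"dp": [0, 0, 0], "turn": [0, 0, 0], "grip": 0.6}
    - {"dp": [0, 0, 0], "turn": [0, 0, 0], "grip": 0.6}

```text
clock: 9.3
position: [0.6458, -0.0425, 0.241]
ee_rot: [-0.03, -0.705, -0.031, 0.708]
contact_force: [-0.5, -1.0, 1.3]
width: 0.0686
```

Run:
```python
from h import *
s=manip.get_state(); print(s['clock'],s['position'],s['contact_force'],s['width'],s['moment'])
print(rot().as_matrix().round(3))
c=manip.calibration("wrist");im=manip.get_image("wrist")
cv2.imwrite("pics/w13.png",im[:,:,::-1])
```

```text
9.3 [ 0.6457989  -0.04253578  0.24101341] [-0.51443523 -1.03912679  1.34799721] 0.06859463321389901 [-0.07215303 -0.07345698  0.03072016]
[[-0.003  0.087 -0.996]
 [ 0.001 -0.996 -0.087]
 [-1.    -0.001  0.003]]
```

View pics/w13.png

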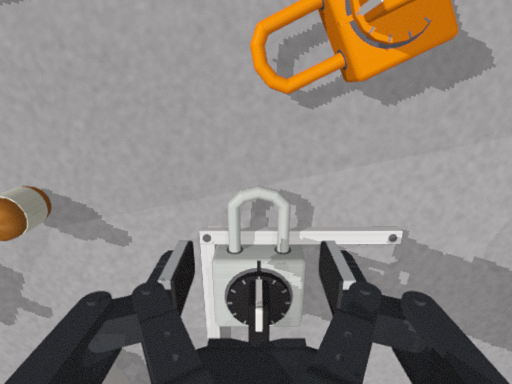

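arm_command:
  targets:
    - {"dp": [0.03, 0, 0], "turn": [0, 0, 0], "grip": 0.6}
    - {"dp": [0.02, 0, 0], "turn": [0, 0, 0], "grip": 0.6}
    - {"dp": [0.01, 0, 0], "turn": [0, 0, 0], "grip": 0.6}
    - {"dp": [0.006, 0, 0], "turn": [0, 0, 0], "grip": 0.6}
    - {"dp": [0, 0, 0], "turn": [0, 0, 0], "grip": 0.6}

```text
clock: 9.85
position: [0.646, -0.0428, 0.1774]
ee_rot: [0.031, 0.707, 0.03, -0.706]
contact_force: [-0.2, -0.0, -0.3]
width: 0.0686
```

Run:
```python
from h import *
s=manip.get_state(); print(s['clock'],s['position'],s['contact_force'],s['width'],s['moment'])
im=manip.get_image("wrist")
cv2.imwrite("pics/w14.png",im[:,:,::-1])
```

```text
9.85 [ 0.64603766 -0.04282459  0.17744301] [-0.17969772 -0.02246951 -0.30488042] 0.06855127720410303 [-6.34887595e-05 -2.90365135e-02 -1.79326095e-02]
```

View pics/w14.png

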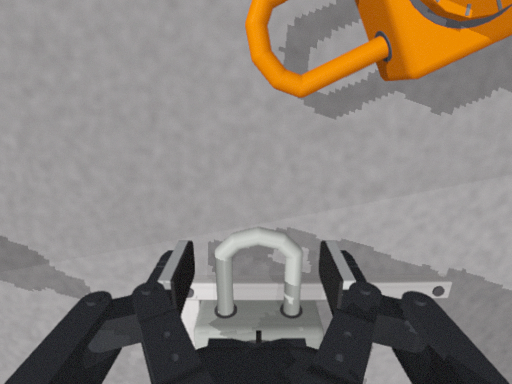

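arm_command:
  targets:
    - {"dp": [0.003, 0, 0], "turn": [0, 0, 0], "grip": 0.4}
    - {"dp": [0, 0, 0], "turn": [0, 0, 0], "grip": 0.2}
    - {"dp": [0, 0, 0], "turn": [0, 0, 0], "grip": 0}
    - {"dp": [0, 0, 0], "turn": [0, 0, 0], "grip": -0.4}
    - {"dp": [0, 0, 0], "turn": [0, 0, 0], "grip": -0.4}
    - {"dp": [0, 0, 0], "turn": [0, 0, 0], "grip": -0.4}
  grip_force: 40

```text
clock: 10.5
position: [0.6459, -0.0433, 0.1745]
ee_rot: [0.031, 0.707, 0.03, -0.706]
contact_force: [-0.3, -4.0, 5.2]
width: 0.0444
```

Run:
```python
from h import *
s=manip.get_state(); print(s['clock'],s['position'],s['contact_force'],s['width'],s['moment'])
im=manip.get_image("wrist")
cv2.imwrite("pics/w15.png",im[:,:,::-1])
```

```text
10.5 [ 0.64592363 -0.04330859  0.17447144] [-0.2758969  -4.02229645  5.21136828] 0.04444607989313939 [-0.71533503  0.14026454 -0.00414684]
```

View pics/w15.png

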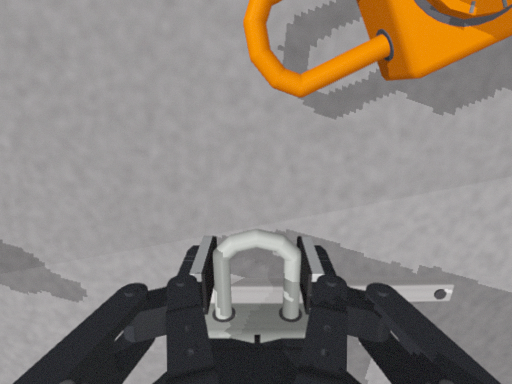

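arm_command:
  targets:
    - {"dp": [0, 0, -0.002], "turn": [0, 0, 0], "grip": -0.4}
    - {"dp": [0, 0, -0.002], "turn": [0, 0, 0], "grip": -0.4}
    - {"dp": [0, 0, -0.003], "turn": [0, 0, 0], "grip": -0.4}
    - {"dp": [0, 0, -0.003], "turn": [0, 0, 0], "grip": -0.4}
    - {"dp": [0, 0, 0], "turn": [0, 0, 0], "grip": -0.4}

```text
clock: 11.05
position: [0.6557, -0.0425, 0.1742]
ee_rot: [0.031, 0.706, 0.03, -0.706]
contact_force: [-1.1, -4.2, 5.3]
width: 0.0444
```

Run:
```python
from h import *
s=manip.get_state(); print(s['clock'],s['position'],s['contact_force'],s['width'],s['moment'])
im=manip.get_image("wrist")
cv2.imwrite("pics/w16.png",im[:,:,::-1])
```

```text
11.05 [ 0.65565912 -0.0424553   0.17415125] [-1.1306118  -4.18546443  5.26480777] 0.04439452815617348 [-0.72071567  0.25167011  0.01280461]
```

View pics/w16.png

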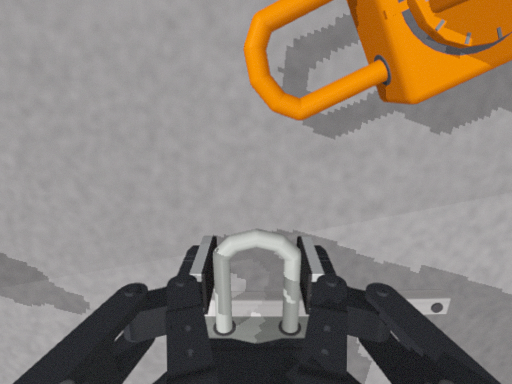

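Shackle is coming out with the tool (10 mm so far; lock body stays against the strip). Pull on to the end stop.

arm_command:
  targets:
    - {"dp": [0, 0, -0.002], "turn": [0, 0, 0], "grip": -0.4}
    - {"dp": [0, 0, -0.002], "turn": [0, 0, 0], "grip": -0.4}
    - {"dp": [0, 0, -0.0015], "turn": [0, 0, 0], "grip": -0.4}
    - {"dp": [0, 0, -0.0015], "turn": [0, 0, 0], "grip": -0.4}
    - {"dp": [0, 0, -0.001], "turn": [0, 0, 0], "grip": -0.4}
    - {"dp": [0, 0, 0], "turn": [0, 0, 0], "grip": -0.4}

```text
clock: 11.7
position: [0.6628, -0.0418, 0.1735]
ee_rot: [-0.031, -0.705, -0.03, 0.707]
contact_force: [-3.6, -5.4, 5.3]
width: 0.044
```

Run:
```python
from h import *
s=manip.get_state(); print(s['clock'],s['position'],s['contact_force'],s['width'],s['moment'])
im=manip.get_image("wrist")
cv2.imwrite("pics/w17.png",im[:,:,::-1])
```

```text
11.7 [ 0.66275471 -0.041812    0.173528  ] [-3.62597273 -5.41263124  5.30426833] 0.04398400626440437 [-1.00941630e+00  6.35124753e-01  2.03093625e-04]
```

View pics/w17.png

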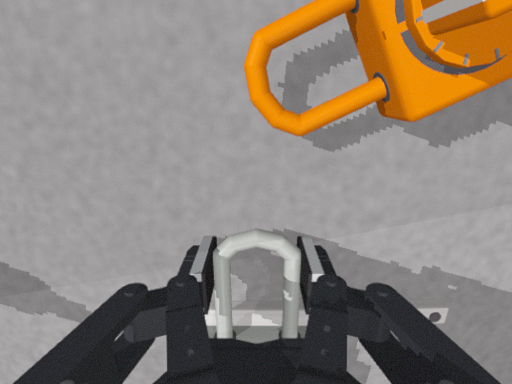

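arm_command:
  targets:
    - {"dp": [0, 0, -0.0015], "turn": [0, 0, 0], "grip": -0.4}
    - {"dp": [0, 0, -0.0015], "turn": [0, 0, 0], "grip": -0.4}
    - {"dp": [0, 0, 0], "turn": [0, 0, 0], "grip": -0.4}
    - {"dp": [0, 0, 0], "turn": [0, 0, 0], "grip": -0.4}

```text
clock: 12.15
position: [0.6639, -0.0417, 0.1727]
ee_rot: [-0.031, -0.703, -0.031, 0.71]
contact_force: [-6.6, -6.4, 4.9]
width: 0.0446
```

arm_command:
  targets:
    - {"dp": [0, 0, 0], "turn": [0, 0, 0], "grip": 0.3}
    - {"dp": [0, 0, 0], "turn": [0, 0, 0], "grip": 0.6}
    - {"dp": [0, 0, 0], "turn": [0, 0, 0], "grip": 0.6}
    - {"dp": [-0.03, 0, 0], "turn": [0, 0, 0], "grip": 0.6}
    - {"dp": [-0.04, 0, 0], "turn": [0, 0, 0], "grip": 0.6}
    - {"dp": [-0.04, 0, 0], "turn": [0, 0, 0], "grip": 0.6}
    - {"dp": [-0.04, 0, 0.03], "turn": [0, 0, 0], "grip": 0.6}
    - {"dp": [-0.02, 0, 0.04], "turn": [0, 0, 0], "grip": 0.6}

```text
clock: 12.95
position: [0.5985, -0.0467, 0.3473]
ee_rot: [0.031, 0.709, 0.031, -0.704]
contact_force: [-0.4, -0.2, 0.2]
width: 0.0683
```

arm_command:
  targets:
    - {"dp": [0, 0, 0.04], "turn": [0, 0, 0], "grip": 0.6}
    - {"dp": [0, 0, 0], "turn": [0, 0, 0], "grip": 0.6}
    - {"dp": [0, 0, 0], "turn": [0, 0, 0], "grip": 0.6}

```text
clock: 13.25
position: [0.5564, -0.05, 0.3442]
ee_rot: [0.03, 0.707, 0.031, -0.706]
contact_force: [0.3, -0.9, -0.5]
width: 0.0681
```

Run:
```python
from h import *
s=manip.get_state(); print(s['clock'],s['position'],s['contact_force'],s['width'],s['moment'])
print(rot().as_matrix().round(3))
c=manip.calibration("wrist");im=manip.get_image("wrist")
crop(im,150,0,350,190,4,"pics/w18.png")
```

```text
13.25 [ 0.55639134 -0.05003717  0.34419207] [ 0.3365748  -0.91962172 -0.46056514] 0.06814963001352087 [ 0.06618863 -0.01298626 -0.00500688]
[[ 0.002  0.086 -0.996]
 [ 0.    -0.996 -0.086]
 [-1.    -0.    -0.002]]
```

View pics/w18.png

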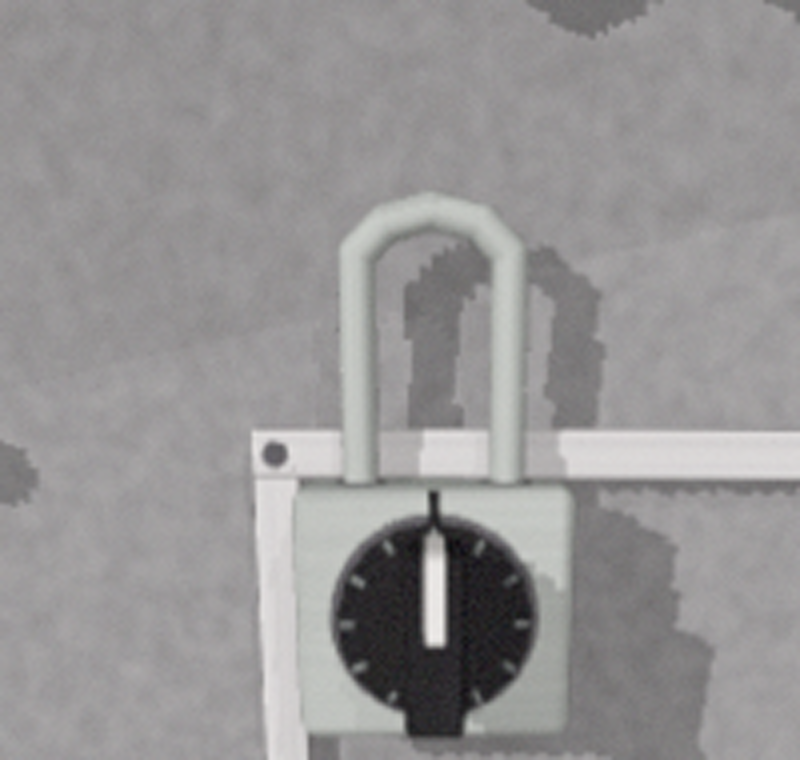

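Run:
```python
from h import *
c=manip.calibration("wrist")
P=lambda x,y,z:px2w(c,150+(x+.5)/4-.5,(y+.5)/4-.5,z)
d={}
for n,x,y,z in [("bow",430,195,.017),("holeC",275,454,.009),("ptrC",435,645,.0665),("ptr1",434,535,.0665),("tick0",434,492,.032),("FL",300,487,.032),("FR",572,487,.032),("BL",302,735,.032),("BR",568,732,.032)]:
    d[n]=P(x,y,z);print(n,d[n].round(4))
a=lambda p,q:np.arctan2(*(d[q]-d[p])[[1,0]])
print(a("ptrC","ptr1"),a("ptrC","tick0"),a("FR","FL")-np.pi/2)
print("bow-tick",np.linalg.norm((d["bow"]-d["tick0"])[:2]),"bow-hole x",(d["bow"]-d["holeC"])[:2]@[.9964,.085])
```

```text
bow [ 0.6812 -0.0395  0.017 ]
holeC [ 0.618 -0.005  0.009]
ptrC [ 0.5848 -0.049   0.0665]
ptr1 [ 0.6086 -0.0466  0.0665]
tick0 [ 0.6142 -0.0463  0.032 ]
FL [ 0.6126 -0.0142  0.032 ]
FR [ 0.6183 -0.0792  0.032 ]
BL [ 0.5503 -0.0179  0.032 ]
BR [ 0.557  -0.0859  0.032 ]
0.09773901125530925 0.08968435047288924 0.08684490653375154
bow-tick 0.06736246106275107 bow-hole x 0.060028373172712424
```

arm_command:
  targets:
    - {"dp": [0.02, 0.001, -0.0305], "turn": [0, 0, 0], "grip": 0.4}
    - {"dp": [0.04, 0, 0], "turn": [0, 0, 0], "grip": 0.2}
    - {"dp": [0.035, 0, 0], "turn": [0, 0, 0], "grip": 0.2}
    - {"dp": [0.02, 0, 0], "turn": [0, 0, 0], "grip": 0.1}
    - {"dp": [0.01, 0, 0], "turn": [0, 0, 0], "grip": 0.1}
    - {"dp": [0, 0, 0], "turn": [0, 0, 0], "grip": 0.1}
    - {"dp": [0, 0, 0], "turn": [0, 0, 0], "grip": 0.1}
  grip_force: 60

```text
clock: 14.0
position: [0.5885, -0.0489, 0.2192]
ee_rot: [0.031, 0.707, 0.031, -0.706]
contact_force: [-0.7, -0.1, 1.0]
width: 0.0468
```

arm_command:
  targets:
    - {"dp": [0.006, 0, 0.0015], "turn": [0, 0, 0], "grip": 0.1}
    - {"dp": [0, 0, 0], "turn": [0, 0, 0], "grip": -0.4}
    - {"dp": [0, 0, 0], "turn": [0, 0, 0], "grip": -1}
    - {"dp": [0, 0, 0], "turn": [0, 0, 0], "grip": -1}
    - {"dp": [0, 0, 0], "turn": [0, 0, 0], "grip": -1}
    - {"dp": [0, 0, 0], "turn": [0, 0, 0], "grip": -1}
  grip_force: 70

```text
clock: 14.6
position: [0.586, -0.049, 0.2135]
ee_rot: [0.031, 0.707, 0.03, -0.706]
contact_force: [-1.2, -0.2, 6.4]
width: 0.0128
```

Run:
```python
from h import *
s=manip.get_state(); print(s['clock'],s['position'],s['contact_force'],s['width'],s['moment'])
im=manip.get_image("wrist")
cv2.imwrite("pics/w19.png",im[:,:,::-1])
```

```text
14.6 [ 0.5860016  -0.04900564  0.21346534] [-1.15304947 -0.24406736  6.41924091] 0.012830541165182419 [0.00535913 0.20870459 0.07289792]
```

View pics/w19.png

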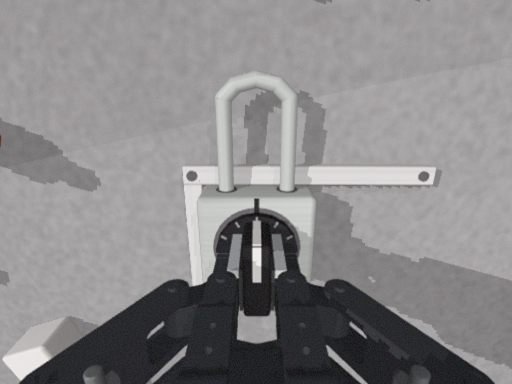

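arm_command:
  targets:
    - {"dp": [-0.005, 0, 0], "turn": [0, 0, 0], "grip": -1}
    - {"dp": [-0.012, 0, 0], "turn": [0, 0, 0], "grip": -1}
    - {"dp": [-0.018, 0, 0], "turn": [0, 0, 0], "grip": -1}
    - {"dp": [-0.02, 0, 0], "turn": [0, 0, 0], "grip": -1}
    - {"dp": [-0.02, 0, 0], "turn": [0, 0, 0], "grip": -1}
    - {"dp": [-0.02, 0, 0], "turn": [0, 0, 0], "grip": -1}
    - {"dp": [-0.02, 0, 0], "turn": [0, 0, 0], "grip": -1}
    - {"dp": [-0.02, 0, 0], "turn": [0, 0, 0], "grip": -1}

```text
clock: 15.45
position: [0.5854, -0.0486, 0.3483]
ee_rot: [-0.03, -0.706, -0.031, 0.707]
contact_force: [-0.1, 0.5, -5.6]
width: 0.0131
```

arm_command:
  targets:
    - {"dp": [-0.014, 0, 0], "turn": [0, 0, 0], "grip": -1}
    - {"dp": [-0.008, 0, 0], "turn": [0, 0, 0], "grip": -1}
    - {"dp": [-0.003, 0, 0], "turn": [0, 0, 0], "grip": -1}
    - {"dp": [0, 0, 0], "turn": [0, 0, 0], "grip": -1}
    - {"dp": [0, 0, 0], "turn": [0, 0, 0], "grip": -1}
    - {"dp": [0, 0, 0], "turn": [0, 0, 0], "grip": -1}

```text
clock: 16.05
position: [0.5856, -0.0489, 0.3717]
ee_rot: [-0.03, -0.706, -0.031, 0.707]
contact_force: [-0.3, -0.2, -6.0]
width: 0.0126
```

Run:
```python
from h import *
s=manip.get_state(); print(s['clock'],s['position'],s['contact_force'],s['width'],s['moment'])
print(rot().as_matrix().round(3))
im=manip.get_image("wrist");cv2.imwrite("pics/w20.png",im[:,:,::-1])
im=manip.get_image("scene");crop(im,130,100,330,270,4,"pics/s20.png");cv2.imwrite("pics/s20f.png",im[:,:,::-1])
im=manip.get_image("top");cv2.imwrite("pics/t20.png",im[:,:,::-1])
```

```text
16.05 [ 0.58564904 -0.0488544   0.37165515] [-0.26340211 -0.18153955 -5.95039811] 0.012597923711361116 [-0.05073375  0.03953914  0.05344046]
[[-0.002  0.086 -0.996]
 [ 0.    -0.996 -0.086]
 [-1.    -0.001  0.002]]
```

View pics/w20.png

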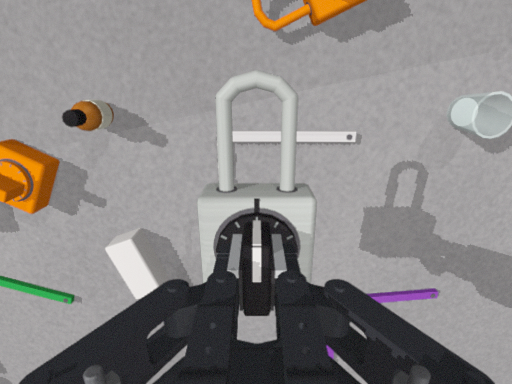

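View pics/s20.png

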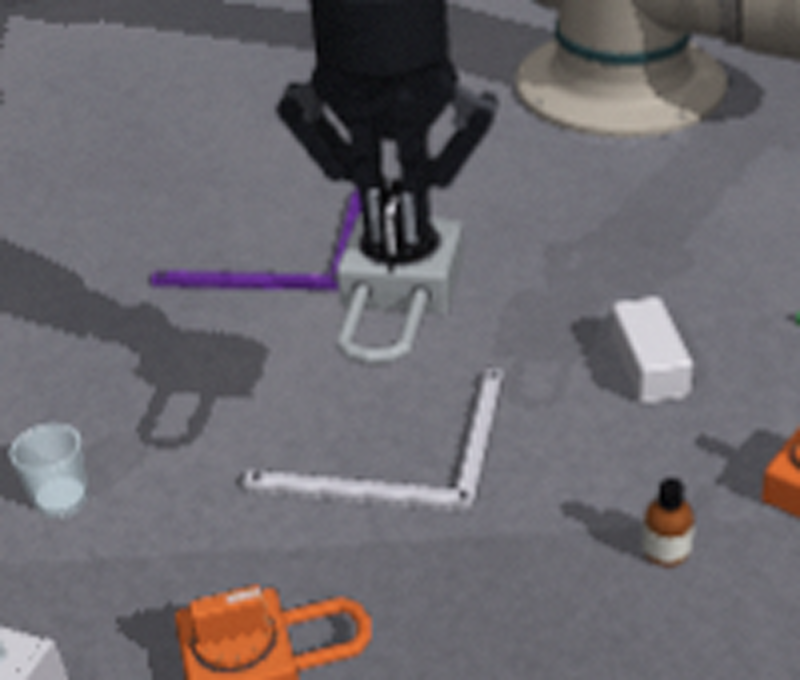

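View pics/t20.png

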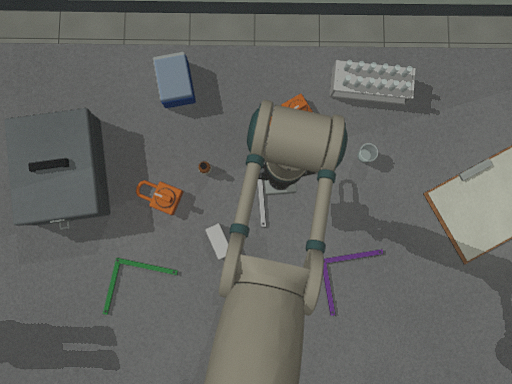

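Run:
```python
from rig import manip
s=manip.get_state();print(s['clock'],s['position'],s['contact_force']);print(manip.sign_off())
```

```text
16.2 [ 0.58582379 -0.04889776  0.3720915 ] [-0.17812271 -1.04099005 -5.16806741]
the job is handed in; nothing more can be done
None
```

I completed the whole sequence and handed the job in at 16.2 s, with the arm still holding the open lock about 158 mm above the bench. The system reports no verdict, so the checks below are my own.

- **Into the corner:** I dragged the lock by its dial bar until the wrist felt about 6 N against each strip. Later pictures put the lock's yaw at about 0.087 to 0.098 rad, against 0.085 for the fence. The +y contact could only be judged to about 2 mm in the pictures; the strip was felt there through the wrist force.
- **Dial:** I turned it clockwise two clicks of 30°. The pointer now lines up with the index tick within about 0.01 rad.
- **Shackle:** I pulled it until the force rose at the end stop. In the pictures the bow had moved 15.6 to 16.4 mm, against 16 mm for fully open. The tool itself moved 18 mm, which I put down to slip and flex at the stop.
- **Lift:** I gripped the dial bar at 70 N and lifted. The lock appears unchanged in the gripper before and after lifting, so it looks level, with the dial up and the shackle still open.
- **Bystanders:** The oil bottle, slide box and jar are where they started in the last top picture.

No check failed.

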